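# Start a reading and touch the round contact

## Robot

A 6-joint arm with a two-finger parallel gripper is mounted at the origin on the work surface. World frame = base frame: x ahead of the robot, y to its left, z up, the work surface at z = 0. Lengths are in m, angles in degrees, forces in N, time in s.
With the tool pointing down it reaches from about 0.35 to 0.775 m from the base axis. Payload 7.3 kg.
Tool frame: the origin (TCP) lies midway between the tips of the shut fingers; the grasp point (between the pads) lies env.grip_point_offset behind it (env.grip_point_offset is the distance from the TCP to the grasp point, in m); z points along the fingers, y is the line along which they close (so a half turn about z gives the same grasp; the last joint's range is limited). The gripper opens to 92 mm and grips with 3 to 60 N. Pads are 19 mm wide; open, the fingers measure 130 mm over their backs; the gripper's body (75 mm by 190 mm) begins 47 mm behind the grasp point.
Start: joints at [-8.365, 19.595, 87.324, -0, 73.075, -8.365], TCP at [0.525, 0, 0.196] pointing down, gripper open.
Joint ranges: [-145.02, 145.02], [-44.19, 115.74], [2.07, 154.8], [-57.11, 237.11], [16.16, 152.29], [-177.93, 177.93]. Speed limits (degrees/s): [147.25, 147.25, 180, 180, 180, 180].

## Interface

Orientations are given as [roll, pitch, yaw] about the fixed x, y, z axes, in that order (R = Rz(yaw) Ry(pitch) Rx(roll)).
In Python, from bench import env, camera, get_calibration, workorder gives the robot as it stands. Calls block until the motion is done:
- env.move_pose(position, orientation): joint-space move of the TCP to a pose.
- env.line_to(position, rotation=None, speed=0.15): straight line of the TCP; rotation=None keeps the orientation; speed is the mean speed in m/s.
- env.movej(angles): joint-space move.
- env.grip(opening): finger opening in m; the grip force is fixed at half the most; returns when the fingers have stopped.
- env.hold(seconds).
- env.inverse_kinematics(position, orientation): joint angles nearest the present ones, or None.
- env.get_obs(): the state.
- camera(name): name is "scene" or "side" or "wrist"; returns the picture (400x640x3 uint8, blue, green, red); there is no depth.
- get_calibration(name): a dict with "fx", "fy", "cx", "cy" (pixels), "dist" ([k1, k2, p1, p2, k3] as OpenCV has them; the pictures are not rectified), "extrinsics" (4x4, takes a point from world to camera coordinates). Camera axes: x right, y up, looking along -z (the intrinsics and any distortion apply to the point x, -y, -z); pixel columns grow to the right and rows downward; lengths in m; the calibration is good to about 2 mm. A picture is of the moment at which its call begins: read the wrist's pose just before it. get_calibration takes no time and is no camera call; for the wrist camera it gives the pose at the moment of the call.
A pose or a line that the arm cannot do raises env.PlanningError and nothing moves.
- workorder.job_done(): hands the job in; it is judged then, once.
The state is a dict: "time": time; "joint_pos": joint angles; "dq": joint speeds; "effort": joint torques, N m; "position": TCP position; "tcp_rot": TCP orientation; "contact_force": force on the tool from outside, world axes, zero at the start; "ft_torque": the same for the moment, N m; "gripper_width": finger opening in m; "grip_force": force on a finger pad.
Only numpy, scipy, OpenCV 4.12 (cv2) and the standard library are available. Lean on these libraries where they do the work, as an engineer would, in place of code of your own. Each camera call takes 0.05 s, during which the arm holds its last target. There are 200 camera calls.

## Task

Take a contact reading: press the long start key on the console fully down with the fingertips and let it spring back, then rest the fingertips lightly on the round brass contact for a full second, so that it sinks part of the way but never to its stop, and withdraw so that it springs back up. Do not touch the other two keys or the other two contacts; the contact stands and the pot, jar, vial and tray must stay standing where they are, and nothing is grasped or lifted.

Things in the scene. Friction and masses are not known exactly. Their poses are not given: they have to be found in the camera images.
- console: Grey measuring console, fixed, 200 x 250 mm (x, y). Its flat front deck, 50 mm above the table, carries three key blocks in a row; at the rear, from 25 mm beyond the origin in its +x, a housing with a blue screen and a white dial rises to 90 mm. Origin: centre of the underside.
- bar_block: Black key block, 50 x 60 x 10 mm (x, y, z), fixed on the console deck; one of three in a row 75 mm apart, in any order. Origin: centre of its underside; x points away from the robot towards the screen housing (at yaw 0), z up. This one carries the start key: a long white bar-shaped key, 20 mm (x) by 46 mm (y).
- bar_key (a joint): Travel of the start key: 0 up, 0.006 m fully down. Spring return; it takes about 1.5 N to start it and 4.5 N to hold it fully down.
- bar_key_top (a point): Centre of the top face of the start key (moves down with it); 20 mm above the underside of its block, 70 mm above the table when up.
- round_block: Black key block, 50 x 60 x 10 mm (x, y, z), fixed on the console deck; one of three in a row 75 mm apart, in any order. Origin: centre of its underside; x points away from the robot towards the screen housing (at yaw 0), z up. This one carries a round white key, 26 mm across, whose top is 20 mm above the block's underside: leave it alone.
- square_block: Black key block, 50 x 60 x 10 mm (x, y, z), fixed on the console deck; one of three in a row 75 mm apart, in any order. Origin: centre of its underside; x points away from the robot towards the screen housing (at yaw 0), z up. This one carries a square white key, 24 x 24 mm, whose top is 20 mm above the block's underside: leave it alone.
- board: Fixed flat wooden board, 280 x 90 x 12 mm (x, y, z), carrying the three contact stands in a row along its x. Origin: centre of its underside.
- disc_stand: Loose black block stand, 60 x 60 x 30 mm, about 0.5 kg, standing on the wooden board; one of three in a row 85 mm apart, in any order. Origin: centre of its underside, z up. This one carries the round brass contact: a disc 48 mm across and 5 mm thick on a sprung stem.
- disc_contact (a joint): Travel of the round brass contact: 0 up, 0.014 m at its bottom stop. Spring return, about 1.1 N to start it and 0.8 N more for each mm (about 5 N at 5 mm).
- disc_top (a point): Centre of the top face of the round brass contact (moves down with it); 51 mm above the underside of its stand, 63 mm above the table when up.
- plate_stand: Loose black block stand, 60 x 60 x 30 mm, about 0.5 kg, standing on the wooden board; one of three in a row 85 mm apart, in any order. Origin: centre of its underside, z up. This one carries a square brass contact, 44 x 44 mm, its top 51 mm above the stand's underside: leave it alone.
- strip_stand: Loose black block stand, 60 x 60 x 30 mm, about 0.5 kg, standing on the wooden board; one of three in a row 85 mm apart, in any order. Origin: centre of its underside, z up. This one carries a narrow brass strip contact, 20 x 60 mm (x, y), its top 51 mm above the stand's underside: leave it alone.
- pot: Loose brass pot with a knobbed lid in one piece, 64 mm across, 75 mm high, a bystander. Origin: centre of its underside.
- jar: Loose clear jar with a black lid and a steel knob, 56 mm across, 88 mm high, a bystander. Origin: centre of its underside.
- vial: Loose small amber glass vial with a white cap, 20 mm across, 52 mm high, a bystander standing upright. Origin: centre of its underside.
- tray: Loose black tray of ampoules, 160 x 200 mm, 20 mm high, a bystander. Origin: centre of its underside.
There are look-alikes about, which are no part of the job. Leave any purple or turquoise look-alike of the disc_stand alone.

How it is judged (in metres and radians):
On the way, in this order (a step that is already met when the one before it is completed fails the run):
1. the long start key is pressed down home by the fingers (value of joint bar_key above 0.0045 m and contact force between the fingers and bar_block above 0.5 N), for 0.1 s.
2. the start key is let go and has sprung back up (value of joint bar_key below 0.0015 m), for 0.1 s.
3. the fingertips rest on the round brass contact, which has sunk 1.5 to 12 mm of its 14 mm, for 0.8 s (value of joint disc_contact between 0.0015 and 0.012 m and contact force between the fingers and disc_stand above 0.5 N), for 0.8 s.
4. the fingertips have left the round contact and it has sprung back up (value of joint disc_contact below 0.0012 m and contact force between the fingers and disc_stand below 0.1 N), for 0.1 s.
At the end, for the whole second after the job is handed in: The start key and the round contact are both back up (within 1.5 mm); the three contact stands, pot, jar, vial and tray are at rest, upright (within 0.15 rad) and within 10 mm of where they began (value of joint each of bar_key, disc_contact below 0.0015 m and distance of each of disc_stand, plate_stand, strip_stand, pot, jar, vial, tray from where it was at the start of the episode below 0.01 m and angle between each of disc_stand, plate_stand, strip_stand, pot, jar, vial, tray's own z axis and vertical below 0.15 rad and linear speed of each of disc_stand, plate_stand, strip_stand, pot, jar, vial, tray below 0.02 m/s); the robot touches nothing.
It fails at once if another key or another contact is touched (over 0.5 N) (contact force between any of the fingers, the arm and round_block above 0.5 N or contact force between any of the fingers, the arm and square_block above 0.5 N or contact force between any of the fingers, the arm and plate_stand above 0.5 N or contact force between any of the fingers, the arm and strip_stand above 0.5 N).
It fails at once if the round contact is pushed down to its stop (over 12.8 mm) (value of joint disc_contact above 0.0128 m).
It fails at once if a contact stand is shifted or lifted more than 10 mm (distance of any of disc_stand, plate_stand, strip_stand from where it was at the start of the episode above 0.01 m).
It fails at once if the pot, jar, vial or tray is moved more than 10 mm or tipped (distance of any of pot, jar, vial, tray from where it was at the start of the episode above 0.01 m or angle between any of pot, jar, vial, tray's own z axis and vertical above 0.15 rad).
It also fails if it takes over 42 s, if anything falls off the work surface, if the arm or the gripper's body presses on something with over 40 N, if the wrist force passes 120 N, or if a joint passes its speed limit or range.

## Working session

There is one attempt and no reset: what is moved stays moved. The work goes in short steps, each a Python script; the robot and the scene stay as the last script left them, time stands still between calls to the robot, and variables do not carry over. Pictures are saved under pics/ and viewed, at most 10 in all, crops included, and the job is handed in when it is done.

```bash
mkdir -p pics; python3 - <<'E'
from bench import env,camera,get_calibration
import cv2
for n in("scene","side"):
    cv2.imwrite(f"pics/{n}0.png",camera(n))
    c=get_calibration(n);print(n,c["fx"],c["cx"],c["dist"],c["extrinsics"])
print(env.get_obs()["time"],env.grip_point_offset)
E
```

```text
scene 397.3739559474478 323.52433710472906 [-0.09145046  0.          0.          0.          0.        ] [[-0.66839168  0.74380185  0.00337298  0.27490596]
 [-0.52767824 -0.47736595  0.70262182  0.21561062]
 [ 0.52422155  0.46784673  0.71155548 -1.45830702]
 [ 0.          0.          0.          1.        ]]
side 414.1714855687146 317.0867583265529 [-0.08371962  0.          0.          0.          0.        ] [[-0.9223557  -0.38563339 -0.02338467  0.48906786]
 [ 0.2264681  -0.58871932  0.77596505 -0.14047857]
 [-0.31300504  0.71041991  0.63034229 -1.03352517]
 [ 0.          0.          0.          1.        ]]
0.1 0.0188
```

View pics/scene0.png

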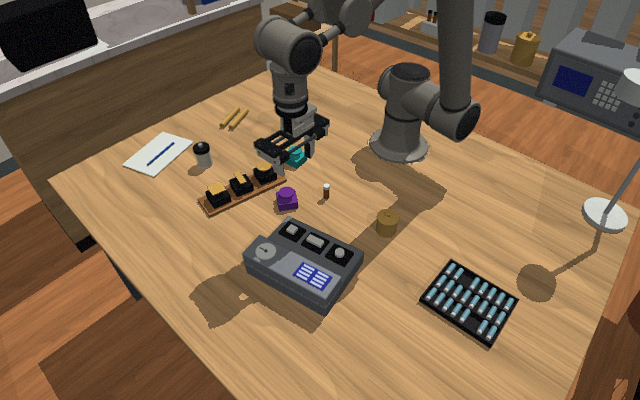

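View pics/side0.png

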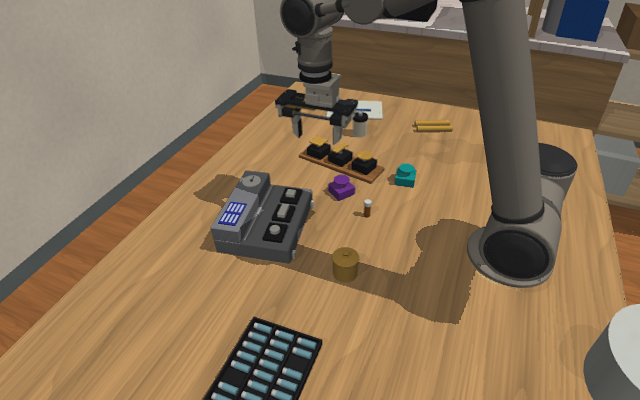

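The scene picture shows the console keys near (292,230), (315,241) and (340,252), and the brass contacts near (217,190), (240,180) and (264,172). The purple (287,197) and turquoise (296,157) look-alikes are off the board. I'll enlarge these areas to tell them apart.

```bash
python3 - <<'E'
import cv2,numpy as np
s=cv2.imread("pics/scene0.png");d=cv2.imread("pics/side0.png")
r=lambda im,x,y,w,h,k:cv2.resize(im[y:y+h,x:x+w],None,fx=k,fy=k,interpolation=cv2.INTER_CUBIC)
# left: scene contacts (190,155), scene keys (270,210); right: side
a=r(s,195,155,100,70,4);b=r(s,270,210,100,70,4);c=r(d,295,130,100,70,4);e=r(d,240,180,100,70,4)
cv2.imwrite("pics/crop1.png",np.vstack([np.hstack([a,b]),np.hstack([c,e])]))
E
```

```text
(no output)
```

View pics/crop1.png

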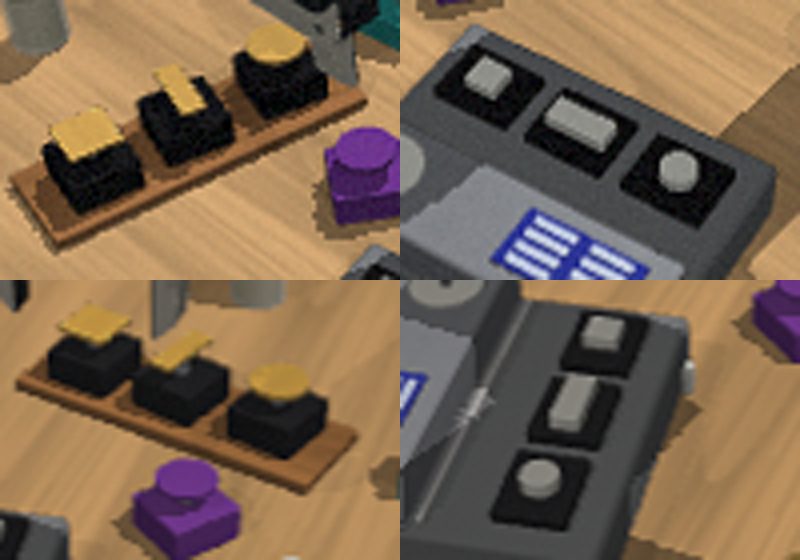

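The crop settles both choices:
- **Contacts:** square plate at scene (216,188), strip at (240,177), round disc at (264,166). The brass disc on the board is the one meant. The purple and turquoise ones don't count.
- **Keys:** square at (292,228), long bar at (316,240), round at (340,251). The bar is the start key.

Next I'll locate them by intersecting the pixel rays with the known heights.

```bash
cat > h.py <<'E'
import cv2,numpy as np
from bench import get_calibration
def ray(n,uv,c=None):
    c=c or get_calibration(n);K=np.array([[c["fx"],0,c["cx"]],[0,c["fy"],c["cy"]],[0,0,1]])
    x,y=cv2.undistortPoints(np.array([[uv]],float),K,np.array(c["dist"]))[0,0]
    E=np.array(c["extrinsics"]);R=E[:3,:3]
    return -R.T@E[:3,3],R.T@np.array([x,-y,-1])
def at(n,uv,z,c=None):
    o,d=ray(n,uv,c);return (o+d*(z-o[2])/d[2])[:2]
E
python3 - <<'E'
from h import *
P=dict(plate=((216.5,188.2),(318.5,140.5),.063),strip=((240,177.2),(340.7,147),.063),disc=((264.2,166.2),(365.2,155.2),.063),
sq=((292,228.2),(291,192),.07),bar=((316,239.7),(283.7,208.8),.07),rnd=((339.8,251.5),(275,228.8),.07),
purple=((286.5,191),(341.8,180),.05),turq=((297,153),(406,168),.05),vial=((326,186),(367.5,202),.052),pot=((388,212),(346,253),.07))
for k,(a,b,z) in P.items():print(k,at("scene",a,z).round(4),at("side",b,z).round(4))
E
```

```text
plate [ 0.6289 -0.241 ] [ 0.6265 -0.2461]
strip [ 0.5486 -0.2265] [ 0.544  -0.2338]
disc [ 0.4625 -0.2098] [ 0.456  -0.2156]
sq [0.5918 0.047 ] [0.588  0.0441]
bar [0.5776 0.1224] [0.5751 0.1158]
rnd [0.5653 0.1944] [0.5613 0.1928]
purple [ 0.4859 -0.0846] [ 0.4854 -0.0837]
turq [ 0.3324 -0.1914] [ 0.3242 -0.2113]
vial [ 0.3903 -0.0089] [ 0.3844 -0.0112]
pot [0.3675 0.2052] [0.3696 0.2061]
```

```bash
python3 - <<'E'
from h import *
from bench import env,camera
import json
print(env.get_obs()["tcp_rot"])
env.grip(0)
S={}
for n,p,y in(("disc",[.459,-.213,.2],-10.5),("bar",[.576,.119,.2],10)):
    env.move_pose(p,[180,0,y]); env.hold(.2)
    c=get_calibration("wrist");cv2.imwrite(f"pics/w_{n}.png",camera("wrist"))
    S[n]={k:np.array(v).tolist() for k,v in c.items()}
    o=env.get_obs();print(n,o["time"],o["position"],o["tcp_rot"],o["contact_force"],o["gripper_width"])
json.dump(S,open("cal.json","w"))
a=[cv2.imread(f"pics/w_{n}.png") for n in("disc","bar")]
E
```

```text
[-1.79922113e+02 -1.03195029e-02  8.99996936e+01]
disc 2.9833 [ 0.45925124 -0.21248281  0.19998792] [-1.79996964e+02 -7.23625641e-04 -1.04167841e+01] [-0.21917447 -0.52425294  0.17626256] 0.0003273129200558984
bar 4.5583 [0.5761071  0.11793836 0.20010219] [ 1.79993517e+02 -3.59642547e-03  9.90279138e+00] [-0.21771321 -1.07903142  0.25062159] -0.00012379000639484096
```

View pics/w_disc.png

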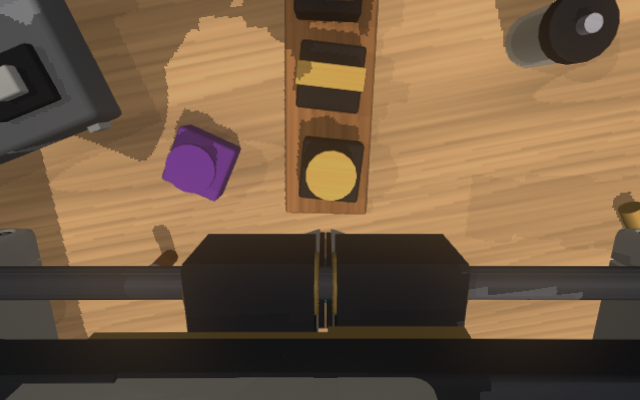

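View pics/w_bar.png

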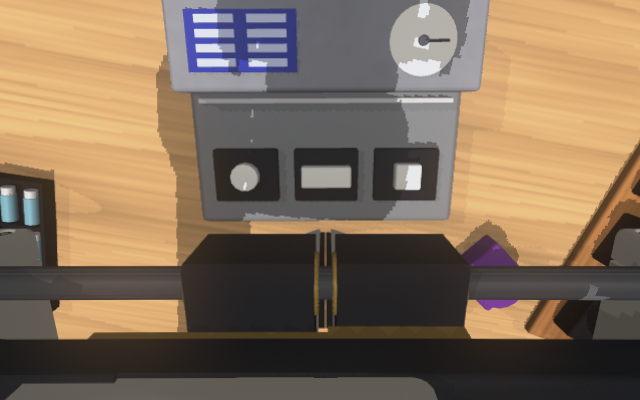

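The wrist views show the disc centre at (331,176), with its board rows leaning slightly, and the bar top centre at (326,177) between the round key (245,177) and the square key (407,177).

```bash
python3 - <<'E'
from h import *
import json
S=json.load(open("cal.json"))
f=lambda n,uv,z:print(n,uv,at("wrist",uv,z,S[n]).round(4))
f("disc",(331,176),.063);f("disc",(330,77),.063)
f("bar",(326,177),.07);f("bar",(245,177),.07);f("bar",(407,177),.07)
E
```

```text
disc (331, 176) [ 0.4588 -0.2177]
disc (330, 77) [ 0.5452 -0.2322]
bar (326, 177) [0.5774 0.1172]
bar (245, 177) [0.5646 0.1899]
bar (407, 177) [0.5901 0.0445]
```

The three cameras agree within a few millimetres. I'll press the key in small steps, watching the force.

```bash
python3 - <<'E'
from bench import env
x,y=.577,.118
env.line_to([x,y,.08],[180,0,10]); env.hold(.2)
f0=env.get_obs()["contact_force"][2]
for z in(.072,.070,.068,.0665,.0655,.0648,.0642,.0636,.063):
    env.line_to([x,y,z],speed=.03);env.hold(.1)
    o=env.get_obs();F=o["contact_force"][2]-f0
    print(z,o["position"].round(4),round(F,2))
    if F>6.5:break
env.hold(.25);o=env.get_obs();print(o["contact_force"]-0,f0)
env.line_to([x,y,.085],speed=.05);env.hold(.2)
o=env.get_obs();print(o["contact_force"],o["time"])
E
```

```text
0.072 [0.577 0.118 0.072] 0.44
0.07 [0.577 0.118 0.07 ] -0.44
0.068 [0.577 0.118 0.068] -0.53
0.0665 [0.577  0.118  0.0665] 0.45
0.0655 [0.577  0.118  0.0655] -0.03
0.0648 [0.577  0.118  0.0648] -0.14
0.0642 [0.577  0.118  0.0642] 0.76
0.0636 [0.577  0.118  0.0636] -0.08
0.063 [0.577 0.118 0.063] -0.71
[ 0.2018465   0.15923321 -0.65233116] -0.05432439833793627
[-0.41765056  0.17109485 -0.2276022 ] 10.0667
```

There was no force at 63 mm, so the tips didn't touch the key. I'll go back there and look from the side.

```bash
python3 - <<'E'
from bench import env,camera
import cv2,numpy as np
env.line_to([.577,.118,.064],speed=.05)
r=lambda im,x,y,w,h,k:cv2.resize(im[y:y+h,x:x+w],None,fx=k,fy=k,interpolation=cv2.INTER_CUBIC)
cv2.imwrite("pics/c2.png",np.hstack([r(camera("side"),220,150,130,130,3),r(camera("scene"),250,170,130,130,3)]))
o=env.get_obs();print(o["contact_force"],o["time"],o["gripper_width"])
E
```

```text
[ 0.72539533 -1.22005139  0.12371803] 10.7333 0.00047376287339507054
```

View pics/c2.png

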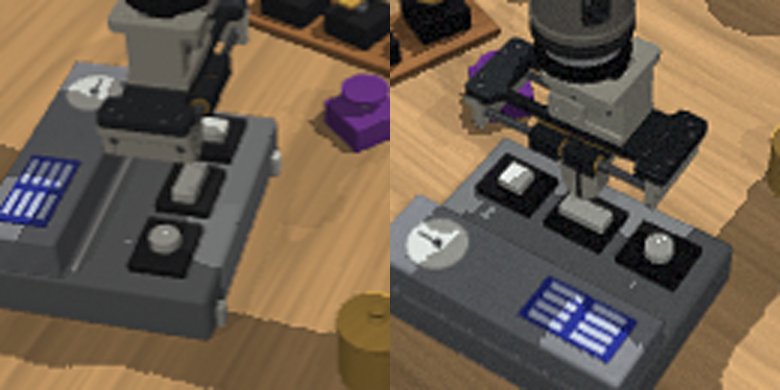

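The side view shows the bar top uncovered at crop (190,178), where the TCP should be. The scene view shows the tips ending at crop (590,200), just behind or above the bar. I'll project the nominal TCP and nearby points to see which offset fits.

```bash
python3 - <<'E'
from h import *
import json
from bench import env,camera
def proj(n,p,c=None):
    c=c or get_calibration(n);E=np.array(c["extrinsics"]);q=E[:3,:3]@p+E[:3,3]
    K=np.array([[c["fx"],0,c["cx"]],[0,c["fy"],c["cy"]],[0,0,1]])
    return cv2.projectPoints(np.array([[q[0],-q[1],-q[2]]]),np.zeros(3),np.zeros(3),K,np.array(c["dist"]))[0].ravel().round(1)
S=json.load(open("cal.json"))
T=np.array([.576,.118,.2])
for dz in(0,.01,.02,.03):print(dz,"wrist",proj("wrist",T+[0,0,dz],S["bar"]),"side",proj("side",np.array([.577,.118,.064+dz])),"scene",proj("scene",np.array([.577,.118,.064+dz])))
print("toward robot 1cm",proj("side",np.array([.567,.116,.064])),proj("scene",np.array([.567,.116,.064])))
E=np.array(S["bar"]["extrinsics"]);print("cam pos",-E[:3,:3].T@E[:3,3])
im=camera("wrist");cv2.imwrite("pics/w3.png",cv2.resize(im[120:300,200:450],None,fx=3,fy=3,interpolation=cv2.INTER_CUBIC))
E
```

```text
0 wrist [324.6 228.5] side [282.9 210.9] scene [315.  240.1]
0.01 wrist [324.5 235. ] side [282.6 208. ] scene [314.9 237.7]
0.02 wrist [324.5 242.3] side [282.3 205. ] scene [314.9 235.3]
0.03 wrist [324.4 250.4] side [282.  202.1] scene [314.8 232.8]
toward robot 1cm [286.6 211.3] [316.9 237.6]
cam pos [0.64598216 0.12980214 0.38964161]
```

View pics/w3.png

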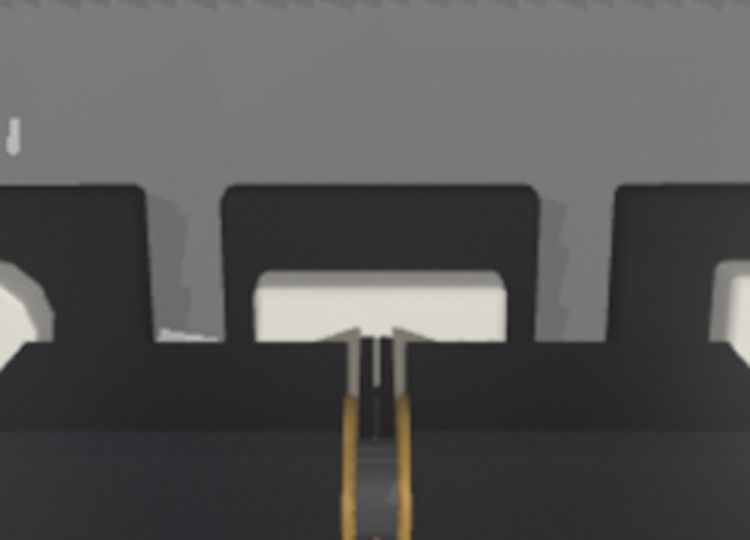

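In the wrist view the tips end at full-image row 229, where a tip at the nominal TCP would show near row 220. The scene view also puts them about 12 mm high. The real tips sit above the nominal TCP, so I'll keep descending under force guard.

```bash
cat >> h.py <<'E'
from bench import env
def fz(n=5):
    v=[]
    for _ in range(n): env.hold(.02); v.append(env.get_obs()["contact_force"][2])
    return float(np.mean(v))
E
python3 - <<'E'
from h import *
x,y=.577,.118
f0=fz()
z=.064
while z>.044:
    z-=.001; env.line_to([x,y,z],speed=.03); F=fz()-f0
    print(round(z,4),round(F,2))
    if F>5.5:break
o=env.get_obs();print(o["position"],o["contact_force"],o["time"])
E
```

```text
0.063 -0.04
0.062 -0.0
0.061 -0.17
0.06 -0.26
0.059 -0.01
0.058 0.0
0.057 -0.23
0.056 -0.25
0.055 0.08
0.054 0.06
0.053 -0.09
0.052 -0.12
0.051 -0.14
0.05 -0.09
0.049 -0.19
0.048 -0.09
0.047 -0.09
0.046 0.05
0.045 -0.32
0.044 0.09
[0.57697967 0.11799951 0.04398147] [ 0.07766115 -0.51323664  0.93612806] 17.5333
```

```bash
python3 - <<'E'
from bench import env,camera
import cv2,numpy as np
r=lambda im,x,y,w,h,k:cv2.resize(im[y:y+h,x:x+w],None,fx=k,fy=k,interpolation=cv2.INTER_CUBIC)
a=camera("wrist");b=camera("scene");c=camera("side")
cv2.imwrite("pics/w4.png",a);cv2.imwrite("pics/s4.png",b);cv2.imwrite("pics/d4.png",c)
cv2.imwrite("pics/c4.png",np.vstack([np.hstack([r(b,280,200,80,60,5),r(c,245,165,80,60,5)]),np.hstack([r(a,240,140,160,120,2.5),r(a,240,140,160,120,2.5)])]))
E
```

```text
(no output)
```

View pics/c4.png

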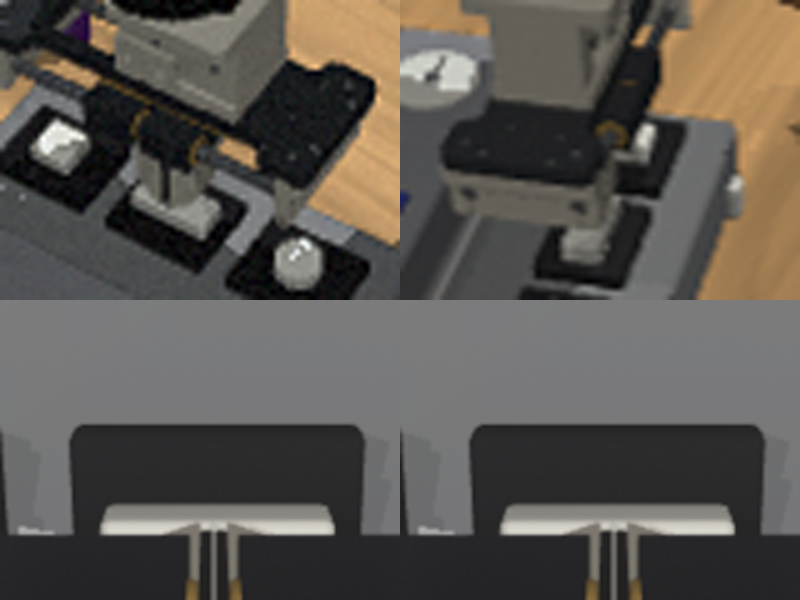

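Now the tips appear to be right on the bar in both views, still without force. I'll check from the visible side-face band in the wrist picture whether the key has sunk.

```bash
python3 - <<'E'
from h import *
def proj(n,p,c=None):
    c=c or get_calibration(n);E=np.array(c["extrinsics"]);q=E[:3,:3]@p+E[:3,3]
    K=np.array([[c["fx"],0,c["cx"]],[0,c["fy"],c["cy"]],[0,0,1]])
    return cv2.projectPoints(np.array([[q[0],-q[1],-q[2]]]),np.zeros(3),np.zeros(3),K,np.array(c["dist"]))[0].ravel().round(1)
ex=np.array([np.cos(.1745),np.sin(.1745),0]);b=np.array([.5774,.1172,0]);ey=np.array([-ex[1],ex[0],0])
print("block far",proj("wrist",b+.025*ex+[0,0,.06]),"key foot",proj("wrist",b+.01*ex+[0,0,.06]))
for z in(.07,.067,.064):print(z,"key far edge",proj("wrist",b+.01*ex+[0,0,z]), "width",proj("wrist",b+.01*ex-.023*ey+[0,0,z])[0]-proj("wrist",b+.01*ex+.023*ey+[0,0,z])[0])
o=env.get_obs()["position"]
for h in(0,.01,.02,.03):print("tip far edge h",h,proj("wrist",o+.0095*ex+[0,0,h]))
im=cv2.imread("pics/w4.png").mean(2)
print(np.c_[range(184,240),im[184:240,290:300].mean(1).round(),im[184:240,350:360].mean(1).round()].astype(int).tolist())
i3=cv2.imread("pics/w4.png").mean(2)[226:229].mean(0);print(i3[270:385].astype(int).tolist())
E
```

```text
block far [326.7 192.2] key foot [326.7 220.6]
0.07 key far edge [326.8 227.4] width 94.89999999999998
0.067 key far edge [326.7 225.3] width 93.29999999999995
0.064 key far edge [326.7 223.2] width 91.80000000000001
tip far edge h 0 [325.1 212.3]
tip far edge h 0.01 [325.1 218.1]
tip far edge h 0.02 [325.  224.6]
tip far edge h 0.03 [325.  231.8]
[[184, 121, 121], [185, 121, 121], [186, 121, 121], [187, 121, 121], [188, 121, 121], [189, 99, 99], [190, 39, 38], [191, 39, 39], [192, 40, 40], [193, 41, 41], [194, 42, 42], [195, 43, 43], [196, 44, 44], [197, 44, 44], [198, 44, 44], [199, 44, 44], [200, 44, 44], [201, 44, 44], [202, 43, 44], [203, 44, 44], [204, 44, 44], [205, 43, 44], [206, 43, 43], [207, 43, 43], [208, 43, 43], [209, 43, 43], [210, 42, 43], [211, 42, 42], [212, 42, 42], [213, 42, 42], [214, 42, 42], [215, 42, 42], [216, 42, 42], [217, 42, 42], [218, 42, 42], [219, 41, 42], [220, 41, 41], [221, 72, 73], [222, 113, 113], [223, 129, 129], [224, 131, 132], [225, 134, 134], [226, 136, 136], [227, 146, 147], [228, 171, 174], [229, 194, 196], [230, 204, 205], [231, 208, 209], [232, 212, 213], [233, 178, 178], [234, 66, 66], [235, 39, 39], [236, 39, 39], [237, 39, 39], [238, 38, 39], [239, 38, 39]]
[37, 39, 39, 40, 40, 40, 40, 40, 40, 40, 52, 103, 139, 147, 151, 150, 150, 151, 150, 150, 150, 150, 150, 151, 151, 150, 150, 150, 150, 151, 150, 150, 150, 151, 151, 151, 150, 150, 151, 151, 150, 150, 151, 151, 151, 151, 151, 149, 146, 147, 150, 151, 151, 151, 150, 150, 151, 151, 151, 151, 149, 146, 148, 149, 150, 152, 151, 151, 151, 151, 152, 151, 151, 152, 152, 152, 152, 152, 152, 152, 152, 152, 152, 152, 152, 152, 152, 152, 152, 152, 153, 152, 152, 152, 152, 152, 152, 153, 153, 152, 149, 140, 106, 46, 39, 39, 39, 39, 40, 40, 40, 40, 40, 38, 66]
```

The band spans rows 221–228, which matches a key that is fully up. The tip edge at row 229 puts the real tips about 26 mm above the nominal TCP, so they are now just above the key. I'll continue down under guard.

```bash
python3 - <<'E'
from h import *
x,y=.577,.118
f0=-.05
z=.044;L=[]
while z>.030:
    z-=.001; env.line_to([x,y,z],speed=.05); F=fz(3)-f0
    L.append((round(z,4),round(F,2)))
    if F>5.3:break
print(L)
if F>5.3:
    env.hold(.15);print(fz(3))
    env.line_to([x,y,z+.025],speed=.1)
o=env.get_obs();print(o["position"],o["contact_force"],o["time"])
E
```

```text
[(0.043, 0.32), (0.042, 0.09), (0.041, -0.01), (0.04, 0.06), (0.039, 1.09), (0.038, 1.68), (0.037, 2.81), (0.036, 3.21), (0.035, 3.2), (0.034, 4.62), (0.033, 5.37)]
4.737604262890716
[0.57646599 0.11794511 0.057582  ] [ 0.64153337  0.09085426 -0.5135033 ] 21.5833
```

Contact began at TCP z ≈ 39 mm, so the tips are about 30.5 mm above the nominal TCP, and the key went home at about 5 N. The disc top should be reached at z ≈ 32 mm. I'll go there and sink it about 5–6 mm.

```bash
python3 - <<'E'
from h import *
env.line_to([.577,.118,.1],speed=.2)
x,y=.459,-.215
env.move_pose([x,y,.1],[180,0,-10]); env.hold(.1)
env.line_to([x,y,.038],speed=.1);env.hold(.1);f0=fz(5)
z=.038;L=[]
while z>.0255:
    z-=.0015; env.line_to([x,y,z],speed=.05); F=fz(3)-f0
    L.append((round(z,4),round(F,2)))
    if F>4.3:break
print(f0,L,env.get_obs()["time"])
if F>2.5:
    env.hold(1.1);print(fz(3)-f0)
    env.line_to([x,y,.06],speed=.06);env.hold(.2)
    env.line_to([x,y,.15],speed=.2);env.hold(.3)
o=env.get_obs();print(o["position"],o["contact_force"],o["time"])
cv2.imwrite("pics/end.png",__import__("bench").camera("scene"))
E
```

```text
-0.20878799502732265 [(0.0365, -0.2), (0.035, 0.34), (0.0335, 0.58), (0.032, 1.97), (0.0305, 2.7), (0.029, 3.87), (0.0275, 4.81)] 26.4167
4.758064811493805
[ 0.45856905 -0.21471945  0.14896674] [-0.33927212  0.25605969 -0.71555479] 29.3583
```

View pics/end.png

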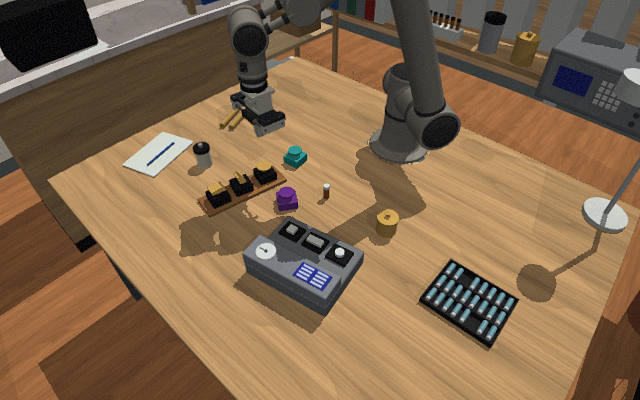

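The disc (265,170) is back up, and the stands, pot (388,222), jar (203,154), vial (326,190) and tray are where they started. The arm is clear of everything, so I'm handing in.

```bash
python3 -c "
from bench import workorder
print(workorder.job_done())"
```

```text
the job is handed in; nothing more can be done
None
```

The job is handed in at about 29 s of the 42 s limit, with no verdict shown: the start key was pressed home at about 5 N and released, then the round contact was held about 5 mm down at 4.8 N for over a second and released, with nothing else visibly moved in the last picture.

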